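Change the drilling jig over to a batch of longer blanks

ROBOT

A 7-joint arm with a two-finger parallel gripper is mounted at the origin on the work surface; the furniture and walls round the work are solid. World frame = base frame: x ahead of the robot, y to its left, z up, the work surface at z = 0. Lengths are in m, angles in rad, forces in N, time in s.
With the tool pointing down it reaches from about 0.35 to 0.9 m from the base axis. Payload 8.1 kg.
Tool frame: the origin (TCP) lies midway between the tips of the shut fingers; the grasp point (between the pads) lies arm.grasp_offset behind it (arm.grasp_offset is the distance from the TCP to the grasp point, in m); z points along the fingers, y is the line along which they close (so a half turn about z gives the same grasp; the last joint's range is limited). The gripper opens to 92 mm and grips with 3 to 60 N. Pads are 19 mm wide; open, the fingers measure 130 mm over their backs; the gripper's body (75 mm by 190 mm) begins 47 mm behind the grasp point.
Start: joints at [-1.203, 0.434, 0.025, 1.573, -0.012, 1.134, -0.075], TCP at [0.284, 0.557, 0.227] pointing down, gripper open.
Joint ranges: [-2.62, 2.62], [-0.44, 2.09], [-1.27, 1.32], [0.08, 2.57], [-1.32, 4.46], [0.12, 2], [-2.74, 2.74]. Speed limits (rad/s): [2.22, 2.22, 3.01, 3.01, 3.14, 3.14, 3.14].

INTERFACE

Orientations are given as a rotation vector (axis times angle).
In Python, from cell import observe, imaging, arm gives the robot as it stands.
- The arm moves only by the tool apply_moves, never from a script. Its argument "commands" is a list of rows, each a list of 5 numbers: the opening in per cent of the stroke, from 0 (shut) to 100 (fully open), then the shift along the world's x, y, z in units of 0.06 m (1.0 is 0.06 m), then the turn about the world's z in units of 0.5 rad (1.0 is 0.5 rad). A call has 1 to 12 rows; each row shifts and turns the commanded pose from where the row before left it; what a row does not reach is not made up. A row lasts 1/8 s, in which the tool goes at most 62.5 mm and 10.7 degrees, less where a joint would pass 70% of its speed; a pose out of reach is approached as far as the arm can. A call with a number of a shift or a turn outside -1 to 1 is refused whole. A call with a gripper value outside its range is refused whole. The fingers move at their own pace and stop on an object; "newtons" is the grip in N (left out, the last holds). Time passes only in rows, so rows that do not move let the fingers close. It gives the time, the measured TCP pose, the force, the opening and the grip force at its end, in the units of the state.
- observe(): the state, without advancing time (a new reading comes with each control period).
- imaging.get_image(name): name is "scene" or "side" or "wrist"; returns (picture, depth): 480x640x3 uint8, red, green, blue; 480x640 float32, m along the optical axis (not along the pixel's ray), 0 where there is no reading.
- imaging.camera_params(name): a dict with "camera_matrix" (3x3 intrinsics, pixels), "dist" ([k1, k2, p1, p2, k3] as OpenCV has them; the pictures are not rectified), "origin" and "rotation" of the camera in the world; the wrist camera has in their place "tool_from_camera" (4x4, takes a point from camera to tool coordinates, whose origin is the TCP and whose axes are the flange's). Camera axes: x right, y up, looking along -z (the intrinsics and any distortion apply to the point x, -y, -z); pixel columns grow to the right and rows downward; lengths in m; the calibration is good to about 2 mm. A picture is of the moment at which its call begins: read the wrist's pose just before it. camera_params takes no time and is no camera call.
- arm.sign_off(): hands the job in; it is judged then, once.
The state is a dict: "clock": time; "joints": joint angles; "dq": joint speeds; "joint_efforts": joint torques, N m; "position": TCP position; "ee_rot": TCP orientation; "force": force on the tool from outside, world axes, zero at the start; "ft_torque": the same for the moment, N m; "width": opening from 0.0 (shut) to 1.0 (fully open); "gripper_force": force on a finger pad.
Only numpy, scipy, OpenCV 4.12 (cv2) and the standard library are available. Lean on these libraries where they do the work, as an engineer would, in place of code of your own. Each camera call takes 0.05 s, during which the arm holds its last target. There are 200 camera calls.

TASK

Change the drilling jig over from the short pieces to the longer blanks: lay the finished short pieces (the drilled ones still in the jig) in the plywood tray, and lift the stop bar out of its notch and drop it into the one that suits the length of the new blanks. Then lay every new blank flat in a nest of its own between fence and stop bar, set the drill plate over them with its grip rib upward, and push it straight down over the two snap hooks until both sides click and it lies fully home. Leave the tape measure and the screwdriver where they are.

Things in the scene. Friction and masses are not known exactly. Their poses are not given: they have to be found in the camera images.
- jig: Drilling jig of plywood and oak, fixed to the bench. Origin on the bench under the middle of the drill plate's seat; x along the nests towards the fence, y across them to the left-hand hook, z up. Base x = -138 to 84, y = -124 to 124, top z = 12 mm. Three nests along x at y = 56, 0, -56 mm. Fence face at x = 65 mm (wall to z = 34, sloping back to z = 41 mm). Side rails at the other end.
- nest_a (a point): Nest at the jig's left (jig y = 56 mm): where the middle of a blank's underside comes to lie, 20 mm above the bench; axes as the jig's. A nest is two cross combs (jig x = -47.5 to -35.5 and 35.5 to 47.5 mm, nothing but the base between them) whose teeth leave a blank 31 mm of width: walls to z = 30 mm, then sloping to ridges at z = 38 mm.
- nest_b (a point): Middle nest, like nest_a (jig y = 0).
- nest_c (a point): Nest at the jig's right (jig y = -56 mm), like nest_a.
- notch_short (a point): First of three pairs of 18 mm wide notches in the two side rails (jig |y| = 74 to 92 mm, tooth ridges at z = 40 mm): nearest the fence; the stop bar is in it at the start. The point is the place of the stop bar's origin when down in it, 16 mm above the bench; 115 mm are then left between fence and bar. Axes as the jig's.
- notch_middle (a point): Middle notch pair: place of the stop bar's origin when it is down in it; leaves 145 mm between fence and bar. Axes as the jig's.
- notch_long (a point): Notch pair farthest from the fence: place of the stop bar's origin when it is down in it; leaves 175 mm between fence and bar. Axes as the jig's.
- stop_bar: Stop bar, loose, about 0.12 kg: oak cross bar 14 mm thick (x), 180 mm long (y); its end tongues drop into a pair of rail notches (2 mm play each way), its lower part runs between the rails (2 mm play each side). Origin mid-underside; axes as the jig's. Ridge at z = 24 mm; mid-bar a wooden grip 16 mm thick (x), 48 mm long (y), top at z = 56 mm. Lifted 12 mm it clears the rail teeth.
- short_a: Finished short piece, 110 x 26 x 20 mm (x, y, z), about 0.045 kg, beech, with two drilled holes in its top; origin at the middle of its underside, x along its length. One or two of the three such pieces are there, each lying in a nest of the jig against the fence, underside 20 mm above the bench.
- short_b: Another such finished piece (may be absent).
- short_c: Another such finished piece (may be absent).
- blank_a: New blank, plain beech, 140 x 26 x 20 mm (x, y, z), about 0.055 kg; origin at the middle of its underside, x along its length. Two or three of the three such blanks are there, all alike, lying flat side by side on the mat.
- blank_b: Another such blank (may be absent).
- blank_c: Another such blank (may be absent).
- drill_plate: Drill plate, loose, about 0.3 kg: aluminium, 90 x 232 x 8 mm (x, y, z), six steel drill bushes (2 mm proud); mid-way in both short ends a slot 25 mm wide, 10 mm deep for a snap hook (slot floors 212 mm apart). Origin mid-underside, y along its length. In the middle a wooden grip rib, 16 mm thick (x), 60 mm long (y), its top 40 mm above the underside. Fits either way round.
- plate_seat (a point): Place of the drill plate's origin when it is fully home in the jig, its long side across the nests: on four seat blocks, 42 mm above the bench. Axes as the jig's.
- hook_left (a joint): Left-hand snap hook (jig x = 0, y = 112 mm), springy slippery black plastic, 20 mm wide: angle in rad it is bent outward; 0 at rest, about 0.1 while the plate passes. The sloping head's top is 72 mm above the bench, the nose's lower edge 51.5 mm, 1.5 mm above a plate that is home. Pushing the plate past both hooks takes about 10 to 18 N.
- hook_right (a joint): Right-hand snap hook (jig y = -112 mm), the same, mirrored.
- tray_in (a point): Middle of the inner floor of the plywood tray for finished pieces, 7 mm above the bench. Fixed on the mat; inside 142 mm (along the mat's x) by 84 mm (along its y), walls 4 mm thick, rim 24 mm above this floor. Axes as the mat's. Pieces may lie side by side or on one another in it.
- bench_mat: Black rubber mat, 296 x 288 x 3 mm, fixed, with the new blanks, the tray and the drill plate on it. Origin on the bench under the mat, 13 mm beyond its middle as seen from the robot; x away from the robot, y to the left.
- tape_measure: Tape measure (33 x 94 x 63 mm) on the bench just in front of the jig: leave it.
- driver_amber: Screwdriver with an amber handle (29 x 198 x 28 mm) on the bench just in front of the mat: leave it.

How it is judged:
On the way, in this order (a step that is already met when the one before it is completed fails the run):
1. the finished pieces lie in the tray and the stop bar is down in the middle notch pair (x of short_a in the frame of tray_in between -0.05 and 0.05 m and y of short_a in the frame of tray_in between -0.042 and 0.042 m and z of short_a in the frame of tray_in between -0.004 and 0.045 m and angle between short_a's own x axis and vertical between 1.3 and 1.84 rad and x of short_b in the frame of tray_in between -0.05 and 0.05 m and y of short_b in the frame of tray_in between -0.042 and 0.042 m and z of short_b in the frame of tray_in between -0.004 and 0.045 m and angle between short_b's own x axis and vertical between 1.3 and 1.84 rad and x of short_c in the frame of tray_in between -0.05 and 0.05 m and y of short_c in the frame of tray_in between -0.042 and 0.042 m and z of short_c in the frame of tray_in between -0.004 and 0.045 m and angle between short_c's own x axis and vertical between 1.3 and 1.84 rad and x of stop_bar in the frame of notch_middle between -0.0045 and 0.0045 m and z of stop_bar in the frame of notch_middle between -0.003 and 0.003 m and angle between the x axis of stop_bar and the x axis of jig, either way round below 0.06 rad), for 0.2 s.
2. every blank lies flat in a nest, the stop bar still in the middle notches (x of stop_bar in the frame of notch_middle between -0.0045 and 0.0045 m and z of stop_bar in the frame of notch_middle between -0.003 and 0.003 m and angle between the x axis of stop_bar and the x axis of jig, either way round below 0.06 rad and ((horizontal distance between blank_a and nest_a below 0.008 m and z of blank_a in the frame of nest_a between -0.003 and 0.003 m and angle between the x axis of blank_a and the x axis of jig, either way round below 0.06 rad) or (horizontal distance between blank_a and nest_b below 0.008 m and z of blank_a in the frame of nest_b between -0.003 and 0.003 m and angle between the x axis of blank_a and the x axis of jig, either way round below 0.06 rad) or (horizontal distance between blank_a and nest_c below 0.008 m and z of blank_a in the frame of nest_c between -0.003 and 0.003 m and angle between the x axis of blank_a and the x axis of jig, either way round below 0.06 rad)) and ((horizontal distance between blank_b and nest_a below 0.008 m and z of blank_b in the frame of nest_a between -0.003 and 0.003 m and angle between the x axis of blank_b and the x axis of jig, either way round below 0.06 rad) or (horizontal distance between blank_b and nest_b below 0.008 m and z of blank_b in the frame of nest_b between -0.003 and 0.003 m and angle between the x axis of blank_b and the x axis of jig, either way round below 0.06 rad) or (horizontal distance between blank_b and nest_c below 0.008 m and z of blank_b in the frame of nest_c between -0.003 and 0.003 m and angle between the x axis of blank_b and the x axis of jig, either way round below 0.06 rad)) and ((horizontal distance between blank_c and nest_a below 0.008 m and z of blank_c in the frame of nest_a between -0.003 and 0.003 m and angle between the x axis of blank_c and the x axis of jig, either way round below 0.06 rad) or (horizontal distance between blank_c and nest_b below 0.008 m and z of blank_c in the frame of nest_b between -0.003 and 0.003 m and angle between the x axis of blank_c and the x axis of jig, either way round below 0.06 rad) or (horizontal distance between blank_c and nest_c below 0.008 m and z of blank_c in the frame of nest_c between -0.003 and 0.003 m and angle between the x axis of blank_c and the x axis of jig, either way round below 0.06 rad))), for 0.2 s.
3. the drill plate is home under both hooks (horizontal distance between drill_plate and plate_seat below 0.006 m and z of drill_plate in the frame of plate_seat between -0.003 and 0.0025 m and angle between drill_plate's own z axis and vertical below 0.03 rad and value of joint each of hook_left, hook_right below 0.06 rad), for 0.2 s.
At the end, for the whole second after the job is handed in: Short pieces lying in the tray; stop bar in the middle notches (4.5 mm along, 3 mm high, 0.06 rad); every blank flat in a nest (8 mm level, 3 mm high, 0.06 rad); plate on its seat (6 mm level, 2.5 mm high, tilt 0.03 rad), both hooks sprung back (under 0.06 rad); all at rest (all of step 2 and all of step 3 and x of short_a in the frame of tray_in between -0.05 and 0.05 m and y of short_a in the frame of tray_in between -0.042 and 0.042 m and z of short_a in the frame of tray_in between -0.004 and 0.045 m and angle between short_a's own x axis and vertical between 1.3 and 1.84 rad and x of short_b in the frame of tray_in between -0.05 and 0.05 m and y of short_b in the frame of tray_in between -0.042 and 0.042 m and z of short_b in the frame of tray_in between -0.004 and 0.045 m and angle between short_b's own x axis and vertical between 1.3 and 1.84 rad and x of short_c in the frame of tray_in between -0.05 and 0.05 m and y of short_c in the frame of tray_in between -0.042 and 0.042 m and z of short_c in the frame of tray_in between -0.004 and 0.045 m and angle between short_c's own x axis and vertical between 1.3 and 1.84 rad and linear speed of each of short_a, short_b, short_c, blank_a, blank_b, blank_c, drill_plate, stop_bar below 0.02 m/s); the robot touches nothing.
It fails at once if the tape measure moved more than 30 mm (distance of tape_measure from where it was at the start of the episode above 0.03 m).
It fails at once if the screwdriver moved more than 30 mm (distance of driver_amber from where it was at the start of the episode above 0.03 m).
Of short_a, short_b, short_c only 1 to 2 are there at a start; the rules pass over those that are not, and their reading is None.
Of blank_a, blank_b, blank_c only 2 to 3 are there at a start; the rules pass over those that are not, and their reading is None.
At some moment in a run one of drill_plate may be knocked a few centimetres aside while the robot is not near it.
Once in a run the grip may slacken for a moment while it holds something.
It also fails if it takes over 210 s, if anything falls off the work surface, if the arm or the gripper's body presses on something with over 40 N, if the wrist force passes 120 N, or if a joint passes its speed limit or range.

## Working session

There is one attempt and no reset: what is moved stays moved. The work goes in short steps, Python scripts to look and compute and a tool call to move; the robot and the scene stay as the last step left them, time stands still between calls to the robot, and variables do not carry over. Pictures are saved under pics/ and viewed, at most 18 in all, crops included, and the job is handed in when it is done.

Besides the shell and the picture viewer there is one more tool, called after ">>>" as name(argument=value, ...), one argument or row to a line, values as JSON. apply_moves: Moves the arm, as the interface text tells. Its arguments: {"type":"object","properties":{"commands":{"type":"array"},"newtons":{"type":"number"}},"required":["commands"]}

```bash
mkdir -p pics; ls
cat > h.py <<'E'
import numpy as np, cv2
from scipy.spatial.transform import Rotation as R
from cell import observe, imaging, arm
def grab(n):
    s=observe(); im,d=imaging.get_image(n); p=imaging.camera_params(n)
    if n=="wrist":
        T=np.eye(4); T[:3,:3]=R.from_rotvec(s["ee_rot"]).as_matrix(); T[:3,3]=s["position"]
        T=T@np.array(p["tool_from_camera"]); o,r=T[:3,3],T[:3,:3]
    else: o=np.array(p["origin"]); r=np.array(p["rotation"])
    np.savez("last_%s.npz"%n,im=im,d=d,K=p["camera_matrix"],dist=p["dist"],o=o,r=r)
    return im
def load(n): return np.load("last_%s.npz"%n)
def rays(L,uv):
    uv=np.asarray(uv,float).reshape(-1,1,2)
    n=cv2.undistortPoints(uv,L["K"],L["dist"]).reshape(-1,2)
    return np.c_[n[:,0],-n[:,1],-np.ones(len(n))]
def onplane(n,uv,z):
    L=load(n); d=rays(L,uv)@L["r"].T; o=L["o"]
    return o+d*((z-o[2])/d[:,2])[:,None]
def cloud(n):
    L=load(n); h,w=L["d"].shape; u,v=np.meshgrid(np.arange(w),np.arange(h))
    P=rays(L,np.c_[u.ravel(),v.ravel()])*L["d"].reshape(-1,1)
    return (P@L["r"].T+L["o"]).reshape(h,w,3)
def proj(n,P):
    L=load(n); c=(np.atleast_2d(P)-L["o"])@L["r"]; c=c*[1,-1,-1]
    return cv2.projectPoints(c,np.zeros(3),np.zeros(3),L["K"],L["dist"])[0].reshape(-1,2)
def save(f,im): cv2.imwrite("pics/"+f,cv2.cvtColor(im,cv2.COLOR_RGB2BGR))
def topdown(names,f,x0,x1,y0,y1,s=1000):
    # orthographic colour map from depth: rows = x decreasing, columns = y decreasing
    H,W=int((x1-x0)*s),int((y1-y0)*s); o=np.zeros((H,W,3),np.uint8); zb=np.full((H,W),-1.)
    for n in names:
        L=load(n); P=cloud(n).reshape(-1,3); c=L["im"].reshape(-1,3); ok=(L["d"].ravel()>0)&(P[:,2]<.2)
        P,c=P[ok],c[ok]; r=((x1-P[:,0])*s).astype(int); k=((y1-P[:,1])*s).astype(int)
        m=(r>=0)&(r<H)&(k>=0)&(k<W); P,c,r,k=P[m],c[m],r[m],k[m]; i=np.argsort(P[:,2])
        for a,b,e,q in zip(r[i],k[i],c[i],P[i,2]):
            if q>=zb[a,b]: zb[a,b]=q; o[a,b]=e
    save(f,o); return zb
E
python3 - <<'E'
from h import *
for n in("scene","side"): save(n+"0.png",grab(n)); L=load(n); print(n,L["o"],-L["r"][:,2])
s=observe(); print(s, arm.grasp_offset)
print(imaging.camera_params("wrist")["tool_from_camera"])
E
```

```text
picsTraceback (most recent call last):
  File "<stdin>", line 2, in <module>
IndexError: too many indices for array: array is 1-dimensional, but 2 were indexed
```

```bash
sed -i 's/r=np.array(p\["rotation"\])/r=np.array(p["rotation"]); r=R.from_rotvec(r).as_matrix() if r.shape==(3,) else r/' h.py
python3 - <<'E'
from h import *
for n in("scene","side"):
  print(imaging.camera_params(n)["rotation"]); save(n+"0.png",grab(n)); L=load(n); print(n,L["o"],-L["r"][:,2])
s=observe(); print(s, arm.grasp_offset)
print(imaging.camera_params("wrist")["tool_from_camera"])
E
```

```text
[ 0.77386144 -0.23964576 -0.59016846]
scene [ 0.19169575 -0.52596484  0.65936168] [ 0.41135556  0.58565676 -0.69842162]
[ 0.03531798 -1.68518778 -2.59960209]
side [0.48917149 1.05700453 0.53190989] [ 0.04269835 -0.91183886 -0.40832186]
{'clock': 0.15, 'joints': array([-1.20255779,  0.43506536,  0.02500057,  1.57390873, -0.01160357,
        1.13404283, -0.07511138]), 'dq': array([ 0.00057889, -0.00162192,  0.00104166, -0.00508486, -0.00160705,
        0.00231901, -0.00125288]), 'joint_efforts': array([ 2.50193567e-03, -6.68260860e+01,  9.86257978e-01, -3.14692068e+01,
       -6.04758016e-02,  3.93213693e-02,  1.15065386e-04]), 'position': array([0.28338845, 0.55659138, 0.22611608]), 'ee_rot': array([-7.32898923e-01, -3.05472597e+00,  1.98993912e-03]), 'force': array([-0.10320795,  0.72939215, -0.33604804]), 'ft_torque': array([-0.01352859, -0.01412341, -0.02311923]), 'gripper_force': 0.0, 'width': 1.000076728801688} 0.0188
[[-5.01042846e-04  9.61801140e-01  2.73748637e-01  7.33363732e-02]
 [ 9.99997998e-01 -4.83717018e-05  2.00025033e-03 -1.01716270e-03]
 [ 1.93708474e-03  2.73749091e-01 -9.61799191e-01 -1.57116039e-01]
 [ 0.00000000e+00  0.00000000e+00  0.00000000e+00  1.00000000e+00]]
```

View pics/scene0.png

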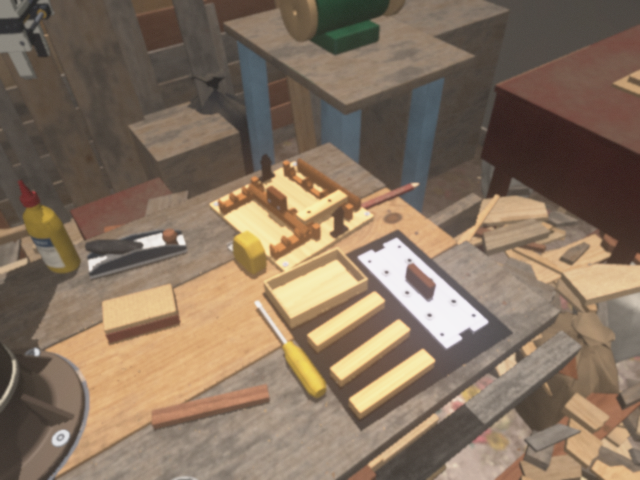

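View pics/side0.png

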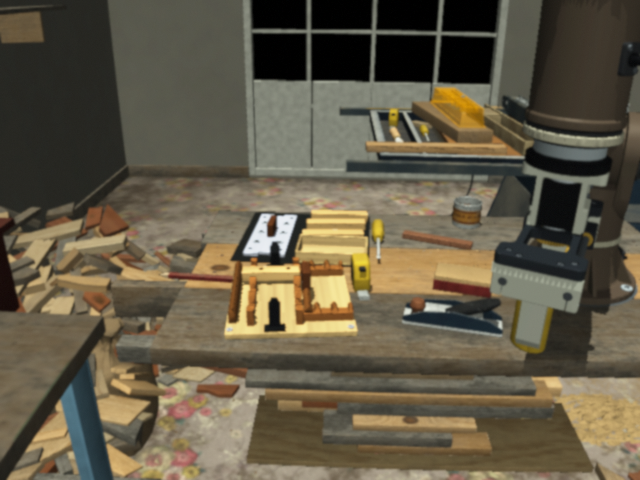

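The scene picture shows the jig (about 290,205), tray (315,285), three blanks (345,320; 370,350; 392,382), the plate (425,285) and one short piece at (325,207). The side view shows the jig at (290,295). Next I'll build a top-down map from depth.

Run:
```python
from h import *
pts={"jigmid":(290,210),"tray":(315,285),"plate":(420,283),"jigcornerL":(211,211),"jigfar":(330,160),"blank3":(392,382),"handle":(305,370)}
C=cloud("scene")
for k,(u,v) in pts.items(): print(k,C[v,u].round(3))
zb=topdown(["scene"],"top0.png",.35,.85,-.25,.35)
im=cv2.imread("pics/top0.png"); im=cv2.medianBlur(im,3) if 0 else im
# fill holes
m=(im.sum(2)==0).astype(np.uint8); d=cv2.dilate(im,np.ones((3,3))); im[m>0]=d[m>0]
im=cv2.resize(im,None,fx=1.2,fy=1.2)
for i in range(0,6):
  cv2.putText(im,"x%.1f"%(.85-i*.1),(0,int(i*120)+8),0,.4,(0,0,255),1); cv2.line(im,(0,i*120),(720,i*120),(0,0,120),1)
for i in range(0,7):
  cv2.putText(im,"y%.2f"%(.35-i*.1),(i*120,595),0,.4,(0,0,255),1); cv2.line(im,(i*120,0),(i*120,600),(0,0,120),1)
cv2.imwrite("pics/top0b.png",im)
```

```text
jigmid [0.559 0.108 0.039]
tray [ 0.504 -0.053  0.008]
plate [ 0.634 -0.17   0.035]
jigcornerL [0.45  0.236 0.002]
jigfar [0.748 0.238 0.003]
blank3 [ 0.483 -0.275  0.02 ]
handle [ 0.391 -0.191  0.028]
```

View pics/top0b.png

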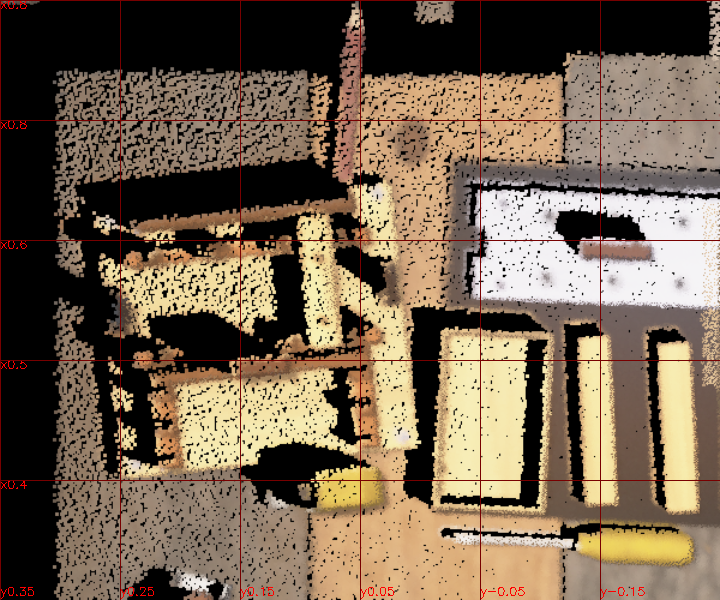

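>>> apply_moves(
  commands=[
    [100,0.4,-0.58,0.1,0.1],
    [100,0.4,-0.58,0.1,0.1],
    [100,0.4,-0.58,0.1,0.1],
    [100,0.4,-0.58,0,0.1],
    [100,0.4,-0.58,0,0.1],
    [100,0.4,-0.58,0,0.1],
    [100,0.4,-0.58,0,0.1],
    [100,0.4,-0.58,0,0.1],
    [100,0.4,-0.58,0,0.1],
    [100,0.4,-0.58,0,0.1],
    [100,0.4,-0.58,0,0.1],
    [100,0.4,-0.58,0,0.1],
  ],
)

```text
clock: 1.65
position: [0.572, 0.1382, 0.2446]
ee_rot: [0.205, -3.134, -0.0]
force: [0.2, 0.2, 0.1]
width: 0.998
gripper_force: 0.0
```

Run:
```python
from h import *
save("w1.png",grab("wrist")); s=observe(); print(s["position"],s["ee_rot"],s["joints"].round(2))
```

```text
[0.57516503 0.13135933 0.24453404] [-0.19871757  3.13385356 -0.00627951] [-0.39  0.36  0.1   1.64 -0.03  1.14  1.41]
```

View pics/w1.png

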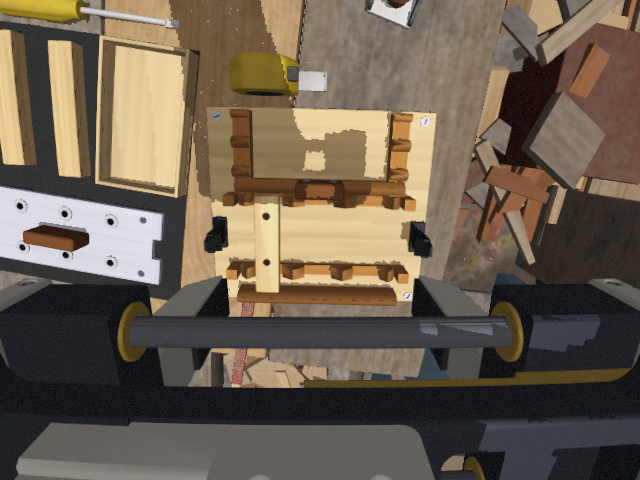

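The jig is fully visible. Its base corners are near (208,108) and (436,113), the short piece is in the nest at (267,243), and the stop bar is at (320,188). The arm was still settling, so I'll take the image again and enlarge it.

Run:
```python
from h import *
im=grab("wrist"); s=observe(); print(s["position"],s["ee_rot"],abs(s["dq"]).max())
save("w2.png",cv2.resize(im[95:315,190:450],None,fx=2.7,fy=2.7,interpolation=cv2.INTER_CUBIC));
```

```text
[0.57384657 0.13350668 0.24441009] [-0.19309811  3.13499271 -0.004749  ] 0.09561802495867854
```

View pics/w2.png

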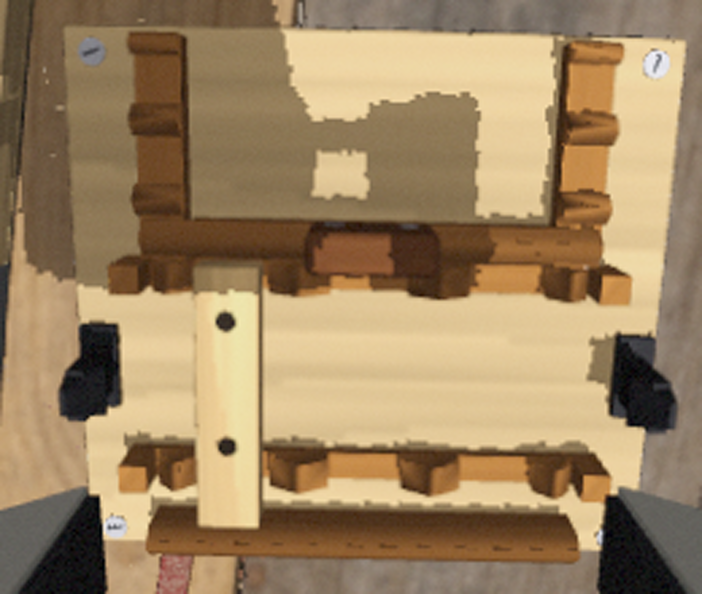

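The crop shows the base corners at (64,27), (687,39) and (94,538). The short piece's top corners are at (195,263), (261,264), (260,527) and (197,525), and the stop bar's grip top is at about x 308–440, y 227–275.

```bash
cat >> h.py <<'E'
def fit(P,Q):
    # planar fit: world = t + Rz(yaw) P
    P=np.array(P)[:,:2];Q=np.array(Q)[:,:2]; a=P-P.mean(0); b=Q-Q.mean(0)
    y=np.arctan2((a[:,0]*b[:,1]-a[:,1]*b[:,0]).sum(),(a*b).sum())
    M=np.array([[np.cos(y),-np.sin(y)],[np.sin(y),np.cos(y)]]); t=Q.mean(0)-M@P.mean(0)
    return t,y,(Q-P@M.T-t)
E
python3 - <<'E'
from h import *
f=lambda L:[(190+u/2.7-.3,95+v/2.7-.3) for u,v in L]
Q=onplane("wrist",f([(64,27),(687,39),(94,538)]),.012)
t,y,r=fit([(-.138,-.124),(-.138,.124),(.084,-.124)],Q); print("jig",t,y,(r*1e3).round(1).tolist())
Q=onplane("wrist",f([(195,263),(261,264),(260,527),(197,525)]),.040)
t2,y2,r=fit([(-.055,-.013),(-.055,.013),(.055,.013),(.055,-.013)],Q); print("short",t2,y2,(r*1e3).round(1).tolist())
c,s=np.cos(y),np.sin(y); d=t2-t; print("short in jig",(c*d[0]+s*d[1]).round(4),(-s*d[0]+c*d[1]).round(4))
Q=onplane("wrist",f([(308,227),(440,232),(436,277),(308,272)]),.072); print("grip",Q.round(4).tolist(),Q.mean(0))
C=cloud("wrist"); L=load("wrist")
# heights check & rough depth-based: mat items
m=(C[...,2]>.015)&(C[...,2]<.035)&(C[...,1]<-.0)&(C[...,1]>-.4)&(L["d"]>0)
for uv in [(190,60),(267,243),(310,200)]: print(uv,C[uv[1],uv[0]].round(4))
M=np.array([[c,-s],[s,c]])
for n,p in dict(nest_a=(0,.056),nest_b=(0,0),nest_c=(0,-.056),notch_s=(-.057,0),notch_m=(-.087,0)).items(): print(n,(t+M@p).round(4))
E
```

```text
jig [0.60089395 0.13918433] 0.10688701785117943 [[1.1, 0.7], [1.0, -1.4], [-2.1, 0.7]]
short [0.61376771 0.08347039] 0.09233566299723565 [[0.1, 0.3], [-0.3, -0.2], [0.0, 0.2], [0.2, -0.2]]
short in jig 0.0069 -0.0568
grip [[0.5376, 0.1088, 0.072], [0.5335, 0.1547, 0.072], [0.5493, 0.1557, 0.072], [0.5533, 0.1106, 0.072]] [0.54343561 0.13244044 0.072     ]
(190, 60) [ 0.4355 -0.0271  0.0068]
(267, 243) [0.6149 0.0757 0.0399]
(310, 200) [0.5638 0.1164 0.0306]
nest_a [0.5949 0.1949]
nest_b [0.6009 0.1392]
nest_c [0.6069 0.0835]
notch_s [0.5442 0.1331]
notch_m [0.5144 0.1299]
```

>>> apply_moves(
  commands=[
    [48,0.22,-0.31,-0.5,-0.05],
    [48,0.22,-0.31,-0.5,0],
    [48,0.21,-0.31,-0.5,0],
    [48,0,0,-0.5,0],
    [48,0,0,-0.5,0],
    [48,0,0,-0.4,0],
    [48,0,0,0,0],
    [48,0,0,0,0],
    [48,0,0,0,0],
  ],
)

```text
clock: 2.88
position: [0.6113, 0.0839, 0.072]
ee_rot: [-0.163, 3.135, 0.001]
force: [-0.0, 0.2, -0.2]
width: 0.479
gripper_force: 0.0
```

Run:
```python
from h import *
s=observe(); print(s["position"],s["ee_rot"],abs(s["dq"]).max())
Q=onplane("wrist",[(101,37),(199,52),(186,196),(95,183)],.031)
t,y,r=fit([(-.075,-.046),(-.075,.046),(.075,.046),(.075,-.046)],Q); print("tray",t,y,(r*1e3).round(1).tolist())
```

```text
[0.61128502 0.0838771  0.07200555] [-1.63379066e-01  3.13541654e+00  6.37692722e-04] 0.004801430142367222
tray [ 0.5020359  -0.06359922] -0.052625653237650005 [[2.1, -3.3], [1.7, 4.3], [-3.2, 4.2], [-0.6, -5.2]]
```

>>> apply_moves(
  commands=[
    [48,0,0,-0.42,0],
    [48,0,0,-0.41,0],
    [48,0,0,0,0],
    [15,0,0,0,0],
    [15,0,0,0,0],
    [15,0,0,0,0],
    [15,0,0,0,0],
  ],
  newtons=30,
)

```text
clock: 3.75
position: [0.6114, 0.0837, 0.0222]
ee_rot: [-0.163, 3.135, 0.001]
force: [-0.4, -0.0, 6.9]
width: 0.281
gripper_force: 30.0
```

>>> apply_moves(
  commands=[
    [15,0,0,0.4,0],
    [15,0,0,0.6,0],
    [15,0,0,0.67,0],
    [15,-0.37,-0.49,0.2,-0.06],
    [15,-0.38,-0.49,0.2,-0.06],
    [15,-0.37,-0.49,0.2,-0.06],
    [15,-0.38,-0.49,0,-0.06],
    [15,-0.37,-0.49,0,-0.06],
    [15,0,0,0,0],
    [15,0,0,0,0],
    [15,0,0,0,0],
    [15,0,0,0,0],
  ],
)

```text
clock: 5.25
position: [0.4987, -0.0626, 0.157]
ee_rot: [-0.07, -3.141, -0.0]
force: [0.3, -0.1, -0.2]
width: 0.277
gripper_force: 30.0
```

Run:
```python
from h import *
im=grab("wrist"); s=observe(); print(s["position"],s["ee_rot"],abs(s["dq"]).max(),s["width"])
save("w3.png",im)
```

```text
[ 0.49865246 -0.06278661  0.1570311 ] [-7.02570684e-02 -3.14074508e+00 -1.75119161e-04] 0.0028835336613781087 0.28164970039961107
```

View pics/w3.png

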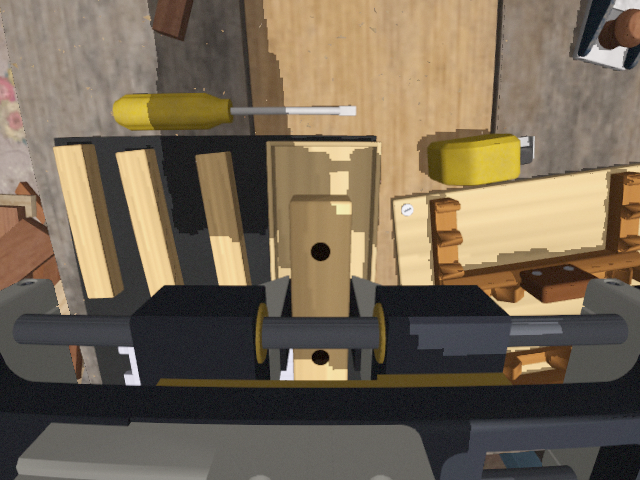

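The piece is held at (320,280) over the tray. The tray's near rim corners are at (268,142) and (380,142), the mat's near edge runs from (55,137) to (376,136), and the blanks' near ends are at about (72,146), (135,151) and (214,153).

Run:
```python
from h import *
Q=onplane("wrist",[(268,142),(380,142)],.031)
t,y,r=fit([(-.075,-.046),(-.075,.046)],Q); print("tray",t,y,(r*1e3).round(1).tolist())
print(onplane("wrist",[(55,137),(376,136)],.003).round(4).tolist())
```

```text
tray [ 0.50007194 -0.06117216] -0.044644233895806594 [[0.1, 1.8], [-0.1, -1.8]]
[[0.4073, -0.2969, 0.003], [0.4222, -0.0125, 0.003]]
```

>>> apply_moves(
  commands=[
    [15,0,0.03,-0.5,0],
    [15,0,0,-0.5,0],
    [15,0,0,-0.5,0],
    [15,0,0,-0.5,0],
    [15,0,0,-0.4,0],
    [15,0,0,0,0],
    [38,0,0,0,0],
    [38,0,0,0,0],
    [38,0,0,0.3,0],
    [38,0,0,0.7,0],
    [38,0,0,1.0,0],
    [38,0,0,0.4,0],
  ],
)

```text
clock: 6.8
position: [0.5, -0.0618, 0.1614]
ee_rot: [0.072, 3.135, 0.0]
force: [0.2, 0.1, -0.6]
width: 0.381
gripper_force: 0.0
```

>>> apply_moves(
  commands=[
    [45,0.081,0.36,0,-0.317],
    [45,0.081,0.36,0,-0.317],
    [45,0.081,0.36,0,-0.317],
    [45,0.081,0.36,0,-0.317],
    [45,0.081,0.36,0,-0.317],
    [45,0.081,0.36,0,-0.317],
    [45,0.081,0.36,0,-0.317],
    [45,0.081,0.36,0,-0.317],
    [45,0.081,0.36,0,-0.317],
    [45,0,0,-0.5,0],
    [45,0,0,0,0],
    [45,0,0,0,0],
  ],
)

```text
clock: 8.3
position: [0.5425, 0.1324, 0.1283]
ee_rot: [2.11, 2.327, 0.001]
force: [-0.3, -1.1, 0.2]
width: 0.448
gripper_force: 0.0
```

Run:
```python
from h import *
im=grab("wrist"); s=observe(); print(s["position"],s["ee_rot"],abs(s["dq"]).max(),s["joints"].round(2))
save("w4.png",im)
```

```text
[0.54266501 0.1324818  0.12843547] [2.10970555e+00 2.32691670e+00 2.26464074e-03] 0.005365646990833871 [-0.65  0.45  0.43  1.88 -0.24  0.86  0.  ]
```

View pics/w4.png

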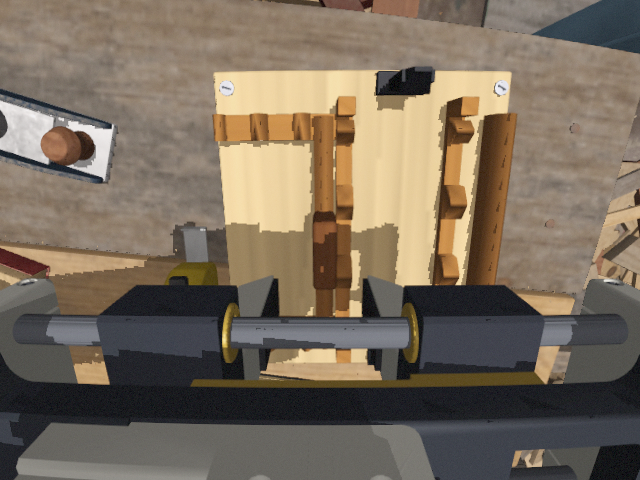

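The jig edge runs from (216,72) to (511,72), parallel to the tool, and the grip is at u≈313–337, between the fingers.

Run:
```python
from h import *
Q=onplane("wrist",[(215.5,71.5),(511,72)],.012)
t,y,r=fit([(-.138,.124),(.084,.124)],Q); print("jig",t,y,(r*1e3).round(1).tolist())
Q=onplane("wrist",[(313.5,212),(336.5,212),(336.5,288),(314,288)],.072);print(Q.round(4).tolist(),Q.mean(0))
```

```text
jig [0.60186969 0.13731952] 0.10250093423360841 [[2.2, 0.2], [-2.2, -0.2]]
[[0.5351, 0.1616, 0.072], [0.5495, 0.163, 0.072], [0.5551, 0.1118, 0.072], [0.5402, 0.1103, 0.072]] [0.54499134 0.13665679 0.072     ]
```

>>> apply_moves(
  commands=[
    [45,0.03,0,-0.5,0],
    [45,0,0,-0.5,0],
    [45,0,0,-0.35,0],
    [45,0,0,0,0],
    [0,0,0,0,0],
    [0,0,0,0,0],
    [0,0,0,0,0],
    [0,0,0,0,0],
    [0,0,0,0,0],
  ],
  newtons=40,
)

```text
clock: 9.48
position: [0.5444, 0.133, 0.0469]
ee_rot: [2.109, 2.328, 0.002]
force: [-1.2, 0.2, 6.7]
width: 0.175
gripper_force: 40.0
```

>>> apply_moves(
  commands=[
    [0,0,0,0.2,0],
    [0,0,0,0.2,0],
    [0,0,0,0.1,0],
    [0,-0.166,-0.017,0,0],
    [0,-0.166,-0.017,0,0],
    [0,-0.166,-0.017,0,0],
    [0,0,0,0,0],
    [0,0,0,0,0],
    [0,0,0,-0.1,0],
    [0,0,0,-0.1,0],
  ],
)

```text
clock: 10.72
position: [0.5141, 0.1297, 0.0636]
ee_rot: [2.109, 2.328, -0.0]
force: [0.0, 0.5, -1.7]
width: 0.169
gripper_force: 40.0
```

>>> apply_moves(
  commands=[
    [0,0,0,-0.1,0],
    [0,0,0,-0.1,0],
    [0,0,0,-0.08,0],
    [0,0,0,0,0],
    [0,0,0,0,0],
  ],
)

```text
clock: 11.35
position: [0.5141, 0.1297, 0.0473]
ee_rot: [2.109, 2.328, 0.0]
force: [-0.0, 0.4, -3.0]
width: 0.172
gripper_force: 40.0
```

>>> apply_moves(
  commands=[
    [0,0,0,-0.02,0],
    [45,0,0,0,0],
    [45,0,0,0,0],
    [45,0,0,0.5,0],
    [45,0,0,0.9,0],
    [45,0,0,0,0],
    [45,0,0,0,0],
  ],
)

```text
clock: 12.22
position: [0.5137, 0.1299, 0.1299]
ee_rot: [-2.109, -2.328, -0.0]
force: [-0.2, 0.2, 0.1]
width: 0.451
gripper_force: 0.0
```

Run:
```python
from h import *
im=grab("wrist"); s=observe(); print(s["position"],s["ee_rot"],abs(s["dq"]).max())
save("w5.png",im[50:330,200:540])
C=cloud("wrist")
# heights along the bar ridge
for uv in [(u,v) for v in (110,150,180) for u in range(330,390,8)]: print(uv,C[uv[1],uv[0]].round(3),end=";")
```

```text
[0.51326868 0.12975205 0.12934191] [-2.10878192e+00 -2.32766423e+00  1.68100673e-03] 0.012943221957237634
(330, 110) [0.511 0.225 0.011];(338, 110) [0.517 0.226 0.011];(346, 110) [0.523 0.227 0.012];(354, 110) [0.529 0.227 0.011];(362, 110) [0.535 0.228 0.012];(370, 110) [0.541 0.228 0.012];(378, 110) [0.544 0.227 0.031];(386, 110) [0.548 0.227 0.042];(330, 150) [0.514 0.197 0.032];(338, 150) [0.52  0.197 0.012];(346, 150) [0.527 0.197 0.011];(354, 150) [0.533 0.198 0.012];(362, 150) [0.539 0.199 0.011];(370, 150) [0.545 0.199 0.011];(378, 150) [0.55 0.2  0.02];(386, 150) [0.556 0.201 0.019];(330, 180) [0.516 0.175 0.032];(338, 180) [0.523 0.174 0.012];(346, 180) [0.529 0.174 0.011];(354, 180) [0.536 0.175 0.011];(362, 180) [0.542 0.176 0.012];(370, 180) [0.548 0.176 0.01 ];(378, 180) [0.553 0.178 0.02 ];(386, 180) [0.559 0.178 0.019];
```

View pics/w5.png

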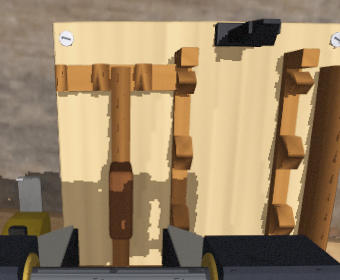

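The bar is down in the middle notch pair and square, at (120,70–240) between the teeth. Now I'll look at the blanks from above.

>>> apply_moves(
  commands=[
    [45,-0.09,-0.55,0.2,0.285],
    [45,-0.09,-0.55,0.2,0.285],
    [45,-0.09,-0.55,0.2,0.285],
    [45,-0.09,-0.55,0.2,0.285],
    [45,-0.09,-0.55,0.2,0.285],
    [45,-0.09,-0.55,0.2,0.285],
    [45,-0.09,-0.55,0.2,0.285],
    [45,-0.09,-0.55,0.2,0.285],
    [45,-0.09,-0.55,0.2,0.285],
    [45,-0.09,-0.55,0.2,0.285],
    [45,0,0,0,0],
    [45,0,0,0,0],
  ],
)

```text
clock: 13.78
position: [0.4595, -0.1995, 0.2489]
ee_rot: [-0.077, -3.139, -0.002]
force: [-0.8, 0.0, -0.0]
width: 0.452
gripper_force: 0.0
```

Run:
```python
from h import *
im=grab("wrist"); s=observe(); print(s["position"],s["ee_rot"],abs(s["dq"]).max())
save("w6.png",im)
```

```text
[ 0.45970604 -0.19911199  0.24901416] [-7.47886730e-02 -3.13872616e+00 -1.53396180e-03] 0.012205571849274257
```

View pics/w6.png

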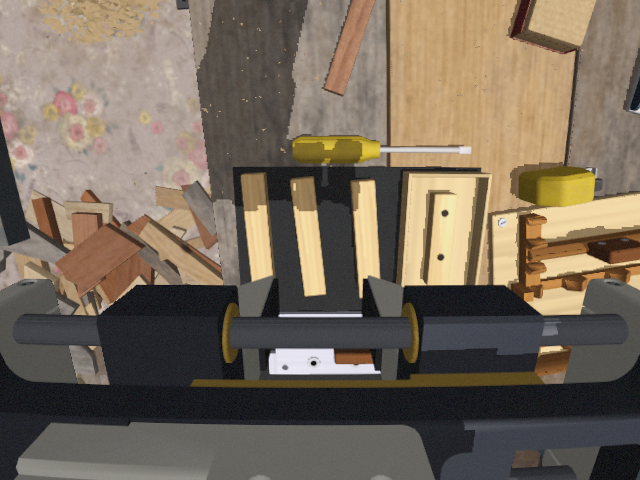

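The short piece lies in the tray at (440,240). All three blanks are visible, with near ends at (255,174), (303,178) and (364,181). I'll get their poses from depth.

Run:
```python
from h import *
L=load("wrist"); C=cloud("wrist"); m=((C[...,2]>.018)&(C[...,2]<.029)&(L["d"]>0)).astype(np.uint8)
m[:165]=0; m[300:]=0; m[:,:235]=0; m[:,395:]=0
n,lab,st,_=cv2.connectedComponentsWithStats(m)
for i in range(1,n):
  if st[i,4]<800: continue
  P=C[lab==i]; xy=P[:,:2].astype(np.float32)
  (c,wh,a)=cv2.minAreaRect(xy*1000)
  # centreline fit from bins in x
  xs=np.arange(xy[:,0].min()+.008,xy[:,0].max()-.008,.005); mid=[]
  for x in xs:
    y=xy[abs(xy[:,0]-x)<.003,1]; mid.append((np.percentile(y,1)+np.percentile(y,99))/2)
  k=len(xs)*2//3; sl,b=np.polyfit(xs[:k],mid[:k],1); ya=np.arctan(sl); x0=np.percentile(xy[:,0],.5)
  cx=x0+.07*np.cos(ya); print(st[i],P[:,2].mean().round(4),"rect",np.round(c,1),np.round(wh,1),round(a,1),"yaw",ya.round(3),"x0",x0.round(4),"centre",cx.round(4),(sl*cx+b).round(4))
Q=onplane("wrist",[(291,178),(315,177),(327,294),(304,297)],.023)
print(fit([(-.07,-.013),(-.07,.013),(.07,.013),(.07,-.013)],Q))
```

```text
[ 241  174   33  107 2387] 0.022 rect [ 478.  -273.9] [ 26.6 124.6] 89.9 yaw 0.006 x0 0.4161 centre 0.4861 -0.2736
[ 291  177   36  119 2648] 0.0219 rect [ 492.9 -215.7] [140.5  26.1] 3.3 yaw 0.057 x0 0.4231 centre 0.493 -0.2155
[ 351  180   29  118 2190] 0.0217 rect [ 498.2 -149.8] [139.4  26.1] 2.6 yaw 0.048 x0 0.4292 centre 0.4991 -0.1495
(array([ 0.49258901, -0.21483717]), np.float64(0.044150872245980084), array([[-0.00116154, -0.00017494],
       [ 0.00022001,  0.00012939],
       [-0.00024641,  0.00095091],
       [ 0.00118793, -0.00090535]]))
```

>>> apply_moves(
  commands=[
    [37,0.219,0.274,-0.5,0.062],
    [37,0.219,0.274,-0.5,0.062],
    [37,0.219,0.275,-0.5,0.061],
    [37,0,0,-0.6,0],
    [37,0,0,-0.6,0],
    [37,0,0,-0.45,0],
    [37,0,0,0,0],
    [37,0,0,0,0],
    [37,0,0,0,0],
  ],
)

```text
clock: 14.95
position: [0.5003, -0.1508, 0.0623]
ee_rot: [-0.071, 3.139, -0.0]
force: [0.6, 0.5, -0.6]
width: 0.372
gripper_force: 0.0
```

>>> apply_moves(
  commands=[
    [37,-0.01,0.018,-0.35,0],
    [37,0,0,-0.35,0],
    [37,0,0,-0.22,0],
    [37,0,0,0,0],
    [10,0,0,0,0],
    [10,0,0,0,0],
    [10,0,0,0,0],
    [10,0,0,0,0],
  ],
  newtons=35,
)

```text
clock: 15.95
position: [0.4994, -0.1499, 0.0067]
ee_rot: [-0.071, 3.14, -0.0]
force: [-0.5, -0.3, 7.1]
width: 0.282
gripper_force: 35.0
```

>>> apply_moves(
  commands=[
    [10,0,0,0.4,0],
    [10,0,0,0.7,0],
    [10,0,0,0.7,0],
    [10,0.278,0.644,0,0.02],
    [10,0.278,0.644,0,0.02],
    [10,0.278,0.644,0,0.02],
    [10,0.278,0.644,0,0.02],
    [10,0.278,0.644,0,0.02],
    [10,0.278,0.644,0,0.01],
    [10,0,0,0,0],
    [10,0,0,0,0],
    [10,0,0,0,0],
  ],
)

```text
clock: 17.45
position: [0.5985, 0.0804, 0.114]
ee_rot: [0.154, -3.137, 0.001]
force: [-0.5, -0.1, -1.0]
width: 0.28
gripper_force: 35.0
```

Run:
```python
from h import *
im=grab("wrist"); s=observe(); print(s["position"],s["ee_rot"],abs(s["dq"]).max(),s["width"])
save("w7.png",cv2.resize(im[60:310,150:560],None,fx=1.9,fy=1.9))
```

```text
[0.59858839 0.08052308 0.11404919] [ 1.54143116e-01 -3.13761561e+00  7.53337003e-04] 0.005248389377800451 0.27806671182003095
```

View pics/w7.png

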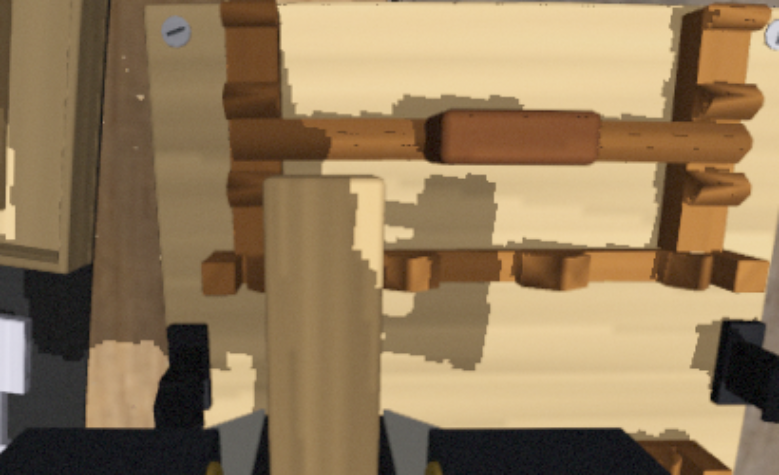

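The blank is held over nest_c. The comb tooth ridges are at about (407,268) and (553,268), the base corner is at (147,5), and the bar sits straight in its notches.

Run:
```python
from h import *
f=lambda L:[(150+u/1.9-.25,60+v/1.9-.25) for u,v in L]
t=np.array([.6005,.1383]);y=.10;M=np.array([[np.cos(y),-np.sin(y)],[np.sin(y),np.cos(y)]])
inv=lambda Q:((Q[:,:2]-t)@M*1000).round(1).tolist()
print("base corner(-138,-124)",inv(onplane("wrist",f([(147,5)]),.012)))
print("ridges (-41.5,+-28)",inv(onplane("wrist",f([(407,268),(553,268)]),.038)))
print("comb ridges near edge(-47.5)",inv(onplane("wrist",f([(400,250),(535,251)]),.025)))
print("bar grip top",inv(onplane("wrist",f([(438,113),(600,113),(595,163),(440,161)]),.072)))
print("held blank near end top (z~)",inv(onplane("wrist",f([(267,178),(383,178)]),.114-.0037+.020)))
L=load("wrist");C=cloud("wrist")
for v in(255,262,268,275,282):
  print([inv(C[int(60+v/1.9),int(150+u/1.9)][None])[0]+[C[int(60+v/1.9),int(150+u/1.9),2].round(3)] for u in(385,395,405,415,425,435)])
```

```text
base corner(-138,-124) [[-135.5, -122.8]]
ridges (-41.5,+-28) [[-43.1, -29.2], [-43.1, 23.3]]
comb ridges near edge(-47.5) [[-47.7, -30.4], [-47.4, 20.4]]
bar grip top [[-93.8, -25.8], [-94.2, 21.4], [-80.0, 21.3], [-80.3, -24.7]]
held blank near end top (z~) [[-77.3, -70.4], [-77.3, -46.3]]
[[-46.5, -36.6, np.float64(0.029)], [-46.5, -33.1, np.float64(0.03)], [-46.5, -28.9, np.float64(0.03)], [-46.6, -25.5, np.float64(0.03)], [-46.7, -22.1, np.float64(0.031)], [-46.7, -18.7, np.float64(0.031)]]
[[-44.6, -36.7, np.float64(0.031)], [-45.1, -33.6, np.float64(0.034)], [-45.4, -29.7, np.float64(0.036)], [-45.4, -26.3, np.float64(0.036)], [-45.0, -22.5, np.float64(0.034)], [-44.7, -18.7, np.float64(0.031)]]
[[-41.9, -36.7, np.float64(0.032)], [-42.3, -33.5, np.float64(0.034)], [-42.8, -29.7, np.float64(0.037)], [-42.6, -26.2, np.float64(0.036)], [-42.3, -22.4, np.float64(0.034)], [-42.1, -18.7, np.float64(0.033)]]
[[-39.7, -36.6, np.float64(0.031)], [-40.4, -33.5, np.float64(0.035)], [-41.0, -29.8, np.float64(0.039)], [-40.4, -25.9, np.float64(0.035)], [-40.1, -22.3, np.float64(0.034)], [-39.6, -18.4, np.float64(0.031)]]
[[-36.8, -36.5, np.float64(0.031)], [-37.5, -33.4, np.float64(0.035)], [-38.0, -29.6, np.float64(0.037)], [-37.8, -26.0, np.float64(0.036)], [-37.3, -22.2, np.float64(0.034)], [-36.7, -18.2, np.float64(0.03)]]
```

>>> apply_moves(
  commands=[
    [10,0.01,0.03,-0.4,0],
    [10,0,0,-0.4,0],
    [10,0,0,-0.3,0],
    [10,0,0,-0.15,0],
    [10,0,0,-0.13,0],
    [10,0,0,-0.1,0],
    [10,0,0,0,0],
  ],
)

```text
clock: 18.38
position: [0.5994, 0.0839, 0.025]
ee_rot: [0.157, -3.137, -0.0]
force: [0.8, -0.5, -0.3]
width: 0.279
gripper_force: 35.0
```

>>> apply_moves(
  commands=[
    [10,0,0,-0.02,0],
    [38,0,0,0,0],
    [38,0,0,0,0],
    [38,0,0,0.5,0],
    [38,0,0,0.8,0],
    [38,0,0,0.2,0],
    [38,0,0,0,0],
  ],
)

```text
clock: 19.25
position: [0.6, 0.084, 0.1147]
ee_rot: [-0.157, 3.136, 0.001]
force: [-0.1, 0.9, -0.5]
width: 0.376
gripper_force: 0.0
```

>>> apply_moves(
  commands=[
    [40,-0.223,-0.623,0,-0.012],
    [40,-0.223,-0.623,0,-0.012],
    [40,-0.223,-0.623,0,-0.012],
    [40,-0.223,-0.623,0,-0.012],
    [40,-0.223,-0.623,0,-0.012],
    [40,-0.223,-0.623,0,-0.012],
    [40,-0.223,-0.623,0,-0.012],
    [40,-0.223,-0.625,0,-0.012],
    [40,0,0,-0.5,0],
    [40,0,0,-0.4,0],
    [40,0,0,0,0],
    [40,0,0,0,0],
  ],
)

```text
clock: 20.75
position: [0.4923, -0.2153, 0.0599]
ee_rot: [0.082, -3.14, -0.0]
force: [1.2, -0.4, 0.7]
width: 0.398
gripper_force: 0.0
```

>>> apply_moves(
  commands=[
    [40,0,0,-0.35,0],
    [40,0,0,-0.35,0],
    [40,0,0,-0.19,0],
    [40,0,0,0,0],
    [10,0,0,0,0],
    [10,0,0,0,0],
    [10,0,0,0,0],
    [10,0,0,0,0],
  ],
  newtons=35,
)

```text
clock: 21.75
position: [0.493, -0.2155, 0.0073]
ee_rot: [-0.082, 3.139, -0.0]
force: [-0.8, 1.0, 6.5]
width: 0.277
gripper_force: 35.0
```

>>> apply_moves(
  commands=[
    [10,0,0,0.4,0],
    [10,0,0,0.7,0],
    [10,0,0,0.7,0],
    [10,0.21,0.736,0,0.012],
    [10,0.21,0.736,0,0.012],
    [10,0.21,0.736,0,0.012],
    [10,0.21,0.736,0,0.012],
    [10,0.21,0.736,0,0.012],
    [10,0.21,0.736,0,0.012],
    [10,0.21,0.736,0,0.012],
    [10,0.21,0.736,0,0.012],
    [10,0,0,0,0],
  ],
)

```text
clock: 23.25
position: [0.5933, 0.1433, 0.1144]
ee_rot: [-0.168, 3.137, 0.004]
force: [-0.3, -0.5, -0.4]
width: 0.278
gripper_force: 35.0
```

>>> apply_moves(
  commands=[
    [10,0,0,0,0],
    [10,0,0,0,0],
    [10,0,0,-0.3,0],
    [10,0,0,-0.3,0],
    [10,0,0,0,0],
  ],
)

```text
clock: 23.88
position: [0.5916, 0.1373, 0.0761]
ee_rot: [0.156, -3.134, 0.002]
force: [-0.5, 0.2, -0.9]
width: 0.279
gripper_force: 35.0
```

```bash
cat > chk.py <<'E'
from h import *
import sys
im=grab("wrist"); s=observe(); print(s["position"],s["ee_rot"],s["width"])
C=cloud("wrist")
t=np.array([.6005,.1383]);y=.10;M=np.array([[np.cos(y),-np.sin(y)],[np.sin(y),np.cos(y)]])
J=((C[...,:2].reshape(-1,2)-t)@M); z=C[...,2].ravel(); d=load("wrist")["d"].ravel()>0
tz=s["position"][2]+.0165
def blk(zc,y0,tol=.005):
  m=d&(abs(z-zc)<tol)&(abs(J[:,1]-y0)<.022)&(J[:,0]<-.02)&(J[:,0]>-.085)
  if m.sum()<50: print("none",m.sum()); return
  q=J[m]; print("y edges",(np.percentile(q[:,1],[1,99])*1e3).round(1),"near end x",(np.percentile(q[:,0],1)*1e3).round(1),"z",z[m].mean().round(4),m.sum())
if sys.argv[1]!="-": blk(tz,float(sys.argv[1]))
for y0 in (.056,0,-.056): print(y0,end=" "); blk(.041,y0,.004)
E
python3 chk.py 0
```

```text
[0.59236598 0.13750166 0.07719765] [ 1.56604261e-01 -3.13521772e+00  1.11595829e-03] 0.28065225679537503
y edges [-17.6  16.9] near end x -77.8 z 0.091 8432
0.056 y edges [35.7 77.8] near end x -85.0 z 0.0381 266
0 none 0
-0.056 y edges [-76.9 -42.3] near end x -84.7 z 0.039 4649
```

>>> apply_moves(
  commands=[
    [10,0.02,0.005,-0.3,0],
    [10,0,0,-0.2,0],
    [10,0,0,-0.15,0],
    [10,0,0,-0.13,0],
    [10,0,0,-0.1,0],
    [10,0,0,0,0],
    [10,0,0,0,0],
  ],
)

```text
clock: 24.8
position: [0.5947, 0.1383, 0.026]
ee_rot: [-0.157, 3.137, 0.0]
force: [0.2, -0.3, -0.4]
width: 0.28
gripper_force: 35.0
```

>>> apply_moves(
  commands=[
    [10,0,0,-0.025,0],
    [36,0,0,0,0],
    [36,0,0,0,0],
    [36,0,0,0.5,0],
    [36,0,0,0.8,0],
    [36,0,0,0.2,0],
    [36,0,0,0,0],
  ],
)

```text
clock: 25.68
position: [0.5949, 0.1385, 0.115]
ee_rot: [-0.157, 3.136, 0.001]
force: [-0.8, -0.1, -0.3]
width: 0.358
gripper_force: 0.0
```

>>> apply_moves(
  commands=[
    [42,-0.202,-0.763,0,-0.021],
    [42,-0.202,-0.763,0,-0.021],
    [42,-0.202,-0.763,0,-0.021],
    [42,-0.202,-0.763,0,-0.021],
    [42,-0.202,-0.763,0,-0.021],
    [42,-0.202,-0.763,0,-0.021],
    [42,-0.202,-0.763,0,-0.021],
    [42,-0.202,-0.763,0,-0.021],
    [42,-0.202,-0.763,0,-0.021],
    [42,0,0,-0.4,0],
    [42,0,0,0,0],
    [42,0,0,0,0],
  ],
)

```text
clock: 27.18
position: [0.4853, -0.2729, 0.0899]
ee_rot: [0.011, -3.14, -0.001]
force: [-0.5, 0.2, 0.3]
width: 0.419
gripper_force: 0.0
```

Run:
```python
from h import *
im=grab("wrist"); s=observe(); print(s["position"],s["ee_rot"],abs(s["dq"]).max())
L=load("wrist"); C=cloud("wrist"); m=(abs(C[...,2]-.023)<.003)&(L["d"]>0)&(abs(C[...,1]+.274)<.03)&(C[...,0]>.40)&(C[...,0]<.6)
xy=C[m][:,:2]
for x in np.arange(.42,.56,.01):
  y=xy[abs(xy[:,0]-x)<.003,1]
  if len(y)>10: print(x.round(3),np.percentile(y,[2,98]).round(4),len(y))
print(np.percentile(xy[:,0],[.5,99.5]))
```

```text
[ 0.48574314 -0.27295892  0.09032704] [ 1.10466667e-02 -3.14142840e+00 -5.75378186e-04] 0.009011773730257537
0.42 [-0.2862 -0.2621] 382
0.43 [-0.2862 -0.2619] 366
0.44 [-0.2863 -0.2611] 384
0.45 [-0.2864 -0.2615] 352
0.46 [-0.2864 -0.2613] 343
0.47 [-0.2865 -0.2614] 329
0.48 [-0.2866 -0.2616] 313
0.49 [-0.2867 -0.2614] 307
0.5 [-0.2868 -0.2617] 299
0.51 [-0.2862 -0.2616] 284
0.52 [-0.2862 -0.2614] 270
0.53 [-0.2863 -0.2618] 254
[0.41645713 0.53187577]
```

>>> apply_moves(
  commands=[
    [42,0.01,-0.017,-0.5,-0.01],
    [42,0,0,-0.4,0],
    [42,0,0,-0.3,0],
    [42,0,0,-0.19,0],
    [42,0,0,0,0],
    [10,0,0,0,0],
    [10,0,0,0,0],
    [10,0,0,0,0],
    [10,0,0,0,0],
  ],
  newtons=35,
)

```text
clock: 28.35
position: [0.4865, -0.275, 0.0075]
ee_rot: [-0.001, 3.14, -0.001]
force: [-0.2, 0.5, 6.5]
width: 0.277
gripper_force: 35.0
```

>>> apply_moves(
  commands=[
    [10,0,0,0.4,0],
    [10,0,0,0.7,0],
    [10,0,0,0.7,0],
    [10,0,0,0,0],
  ],
)

```text
clock: 28.85
position: [0.4878, -0.2759, 0.118]
ee_rot: [-0.001, 3.136, -0.004]
force: [0.8, 0.5, -1.0]
width: 0.276
gripper_force: 35.0
```

>>> apply_moves(
  commands=[
    [10,0.17,0.78,0,0.02],
    [10,0.17,0.78,0,0.02],
    [10,0.17,0.78,0,0.02],
    [10,0.17,0.78,0,0.02],
    [10,0.17,0.78,0,0.02],
    [10,0.17,0.78,0,0.02],
    [10,0.17,0.78,0,0.02],
    [10,0.17,0.78,0,0.02],
    [10,0.17,0.78,0,0.02],
    [10,0.17,0.78,0,0.02],
    [10,0,0,0,0],
    [10,0,0,0,0],
  ],
)

```text
clock: 30.35
position: [0.5873, 0.1925, 0.1138]
ee_rot: [0.158, -3.136, 0.002]
force: [0.4, -0.6, -0.6]
width: 0.278
gripper_force: 35.0
```

>>> apply_moves(
  commands=[
    [10,0,0,-0.3,0],
    [10,0,0,-0.3,0],
    [10,0,0,0,0],
    [10,0,0,0,0],
    [10,0,0,0,0],
  ],
)

```text
clock: 30.98
position: [0.5884, 0.1933, 0.0794]
ee_rot: [-0.158, 3.137, 0.001]
force: [-0.1, 0.1, -1.3]
width: 0.279
gripper_force: 35.0
```

```bash
python3 chk.py .056
python3 - <<'E'
from h import *
L=load("wrist"); save("w8.png",cv2.resize(L["im"][60:310,150:560],None,fx=1.9,fy=1.9))
E
```

```text
[0.5883558  0.19336252 0.0794015 ] [-1.57996315e-01  3.13666513e+00  6.47776027e-04] 0.27913739166356316
y edges [42.  67.2] near end x -76.6 z 0.0938 8083
0.056 y edges [34.9 77.9] near end x -84.7 z 0.0381 253
0 y edges [-13.3  12.2] near end x -75.1 z 0.0391 4287
-0.056 y edges [-76.8 -42.2] near end x -84.6 z 0.0391 4391
```

View pics/w8.png

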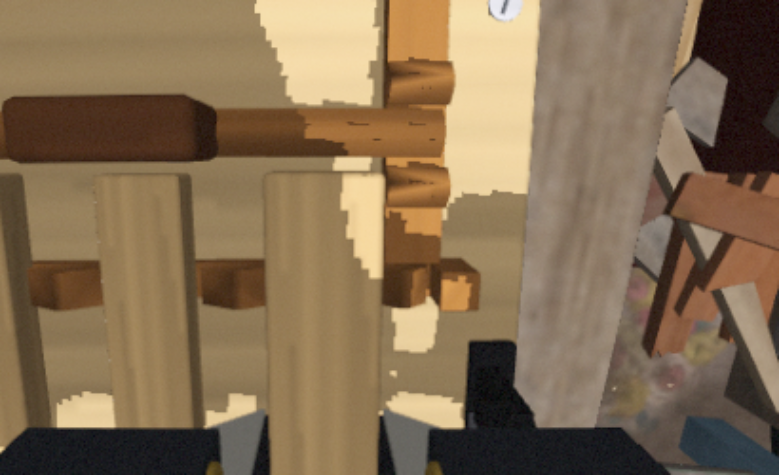

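Blanks b and c lie flat in their nests at (145,300) and (20,300). The third is lined up over nest_a at (325,300), so I'll lower it.

>>> apply_moves(
  commands=[
    [10,0,0.017,-0.3,0],
    [10,0,0,-0.2,0],
    [10,0,0,-0.15,0],
    [10,0,0,-0.15,0],
    [10,0,0,-0.1,0],
    [10,0,0,0,0],
    [10,0,0,0,0],
  ],
)

```text
clock: 31.9
position: [0.5881, 0.1943, 0.0249]
ee_rot: [-0.158, 3.137, 0.0]
force: [-0.6, -0.3, -0.3]
width: 0.28
gripper_force: 35.0
```

>>> apply_moves(
  commands=[
    [10,0,0,-0.02,0],
    [36,0,0,0,0],
    [36,0,0,0,0],
    [36,0,0,0.5,0],
    [36,0,0,0.9,0],
    [36,0,0,1.0,0],
    [36,0,0,0.5,0],
    [36,0,0,0,0],
  ],
)

```text
clock: 32.9
position: [0.5895, 0.1948, 0.2004]
ee_rot: [-0.158, 3.133, 0.003]
force: [-0.4, -0.9, -0.6]
width: 0.36
gripper_force: 0.0
```

>>> apply_moves(
  commands=[
    [50,0.05,-0.6,0.13,-0.324],
    [50,0.05,-0.6,0.13,-0.324],
    [50,0.05,-0.6,0.13,-0.324],
    [50,0.05,-0.6,0.13,-0.324],
    [50,0.05,-0.6,0.13,-0.324],
    [50,0.05,-0.6,0.13,-0.324],
    [50,0.05,-0.6,0.13,-0.324],
    [50,0.05,-0.6,0.13,-0.324],
    [50,0.05,-0.6,0.13,-0.324],
    [50,0.05,-0.6,0.13,-0.324],
    [50,0,0,0,0],
    [50,0,0,0,0],
  ],
)

```text
clock: 34.4
position: [0.6177, -0.1649, 0.2743]
ee_rot: [-2.16, -2.278, 0.001]
force: [-0.0, -0.5, 0.4]
width: 0.499
gripper_force: 0.0
```

Run:
```python
from h import *
im=grab("wrist"); s=observe(); print(s["position"],s["ee_rot"],abs(s["dq"]).max(),s["joints"].round(2))
save("w9.png",im)
```

```text
[ 0.61781306 -0.16427331  0.27439223] [-2.15938777e+00 -2.27921714e+00  6.78454422e-04] 0.008074483278962277 [-0.28  0.49  0.71  1.5  -0.32  1.27  0.53]
```

View pics/w9.png

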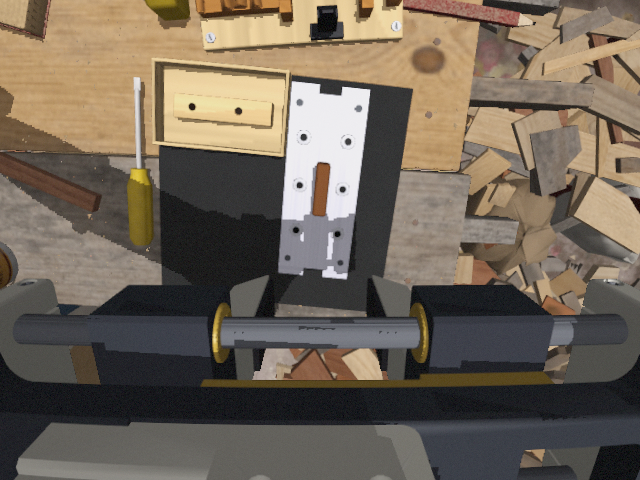

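The plate lies on the mat, its top corners at (292,79), (369,88), (347,279) and (278,274), rib up at (321,190).

Run:
```python
from h import *
Q=onplane("wrist",[(292,79),(369,88),(347,279),(278,274)],.011)
print(fit([(-.045,.116),(.045,.116),(.045,-.116),(-.045,-.116)],Q))
Q=onplane("wrist",[(316.5,163),(329.5,163),(327,216),(313.5,215)],.043)
print(fit([(-.008,.03),(.008,.03),(.008,-.03),(-.008,-.03)],Q))
L=load("wrist");C=cloud("wrist"); m=(abs(C[...,2]-.043)<.004)&(L["d"]>0); m[:140]=0;m[230:]=0;m[:,:300]=0;m[:,345:]=0
print(cv2.minAreaRect((C[m][:,:2]*1000).astype(np.float32)), C[m].mean(0))
```

```text
(array([ 0.61660818, -0.14562374]), np.float64(-0.04005312709942546), array([[ 1.38541112e-03,  1.59101495e-03],
       [-1.29359590e-03,  2.97565332e-04],
       [-6.00617804e-05, -2.01735459e-04],
       [-3.17534379e-05, -1.68684482e-03]]))
(array([ 0.61733715, -0.14503433]), np.float64(0.00224721362616435), array([[ 0.00090521, -0.00093136],
       [-0.00085664, -0.00021292],
       [-0.00030458,  0.0003828 ],
       [ 0.00025601,  0.00076148]]))
((616.927734375, -145.6270751953125), (58.48710250854492, 15.936929702758789), 87.56172943115234) [ 0.61694881 -0.14495616  0.04175202]
```

>>> apply_moves(
  commands=[
    [50,0,0.16,-0.5,-0.1],
    [50,-0.013,0.15,-0.5,-0.09],
    [50,0,0,-0.7,0],
    [50,0,0,-0.8,0],
    [50,0,0,-0.8,0],
    [50,0,0,0,0],
    [50,0,0,0,0],
    [50,0,0,0,0],
  ],
)

```text
clock: 35.45
position: [0.6186, -0.1474, 0.0799]
ee_rot: [2.267, 2.171, 0.003]
force: [0.3, -0.1, 0.5]
width: 0.5
gripper_force: 0.0
```

Run:
```python
from h import *
im=grab("wrist"); s=observe(); print(s["position"],s["ee_rot"],abs(s["dq"]).max())
L=load("wrist");C=cloud("wrist"); m=(abs(C[...,2]-.043)<.003)&(L["d"]>0)&(abs(C[...,0]-.617)<.03)&(abs(C[...,1]+.13)<.05)
print(m.sum(),cv2.minAreaRect((C[m][:,:2]*1000).astype(np.float32)))
```

```text
[ 0.61848553 -0.14731484  0.07970488] [2.26700871 2.17130689 0.00337509] 0.007029258813382455
2347 ((616.8523559570312, -144.94639587402344), (59.10561752319336, 15.571588516235352), 87.96560668945312)
```

>>> apply_moves(
  commands=[
    [50,-0.027,0.035,-0.4,0.01],
    [50,0,0,-0.4,0],
    [50,0,0,-0.25,0],
    [50,0,0,0,0],
    [0,0,0,0,0],
    [0,0,0,0,0],
    [0,0,0,0,0],
    [0,0,0,0,0],
    [0,0,0,0,0],
    [0,0,0,0,0],
  ],
  newtons=60,
)

```text
clock: 36.75
position: [0.6161, -0.1451, 0.0151]
ee_rot: [2.264, 2.177, 0.001]
force: [0.5, 0.8, 5.3]
width: 0.17
gripper_force: 60.0
```

>>> apply_moves(
  commands=[
    [0,0,0,0.3,0],
    [0,0,0,0.6,0],
    [0,0,0,0.7,0],
    [0,0,0,0.65,0],
    [0,-0.033,0.59,0,0.035],
    [0,-0.033,0.59,0,0.035],
    [0,-0.033,0.59,0,0.035],
    [0,-0.033,0.59,0,0.035],
    [0,-0.033,0.59,0,0.035],
    [0,-0.033,0.59,0,0.035],
    [0,-0.033,0.59,0,0.035],
    [0,-0.033,0.59,0,0.035],
  ],
)

```text
clock: 38.25
position: [0.5986, 0.139, 0.1493]
ee_rot: [-2.105, -2.331, 0.003]
force: [-0.4, 0.9, -2.4]
width: 0.171
gripper_force: 60.0
```

>>> apply_moves(
  commands=[
    [0,0,0,0,0],
    [0,0,0,0,0],
    [0,0,0,-0.4,0],
    [0,0,0,0,0],
    [0,0,0,0,0],
    [0,0,0,0,0],
  ],
)

```text
clock: 39.0
position: [0.6003, 0.1378, 0.1265]
ee_rot: [2.106, 2.33, 0.002]
force: [0.1, -1.0, -3.8]
width: 0.169
gripper_force: 60.0
```

Run:
```python
from h import *
im=grab("wrist"); s=observe(); print(s["position"],s["ee_rot"],abs(s["dq"]).max(),s["width"],s["ft_torque"])
save("w10.png",im)
```

```text
[0.60019238 0.1379379  0.12642541] [2.10599646e+00 2.33036653e+00 1.49417212e-03] 0.0035786950236348933 0.16803380451607894 [-0.09392004  0.02904843 -0.03459432]
```

View pics/w10.png

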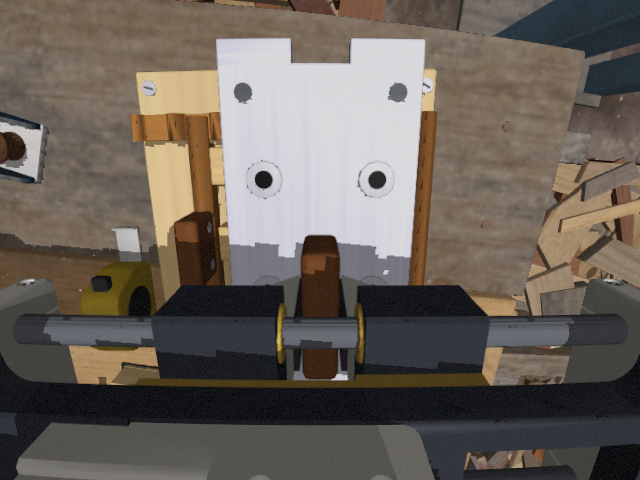

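The plate hangs level with its left slot at u 291–350, v 40–64. The base's left corner is visible at (137,72).

Run:
```python
from h import *
t=np.array([.6005,.1383]);y=.10;M=np.array([[np.cos(y),-np.sin(y)],[np.sin(y),np.cos(y)]])
inv=lambda Q:((Q[:,:2]-t)@M*1000).round(1).tolist()
print("plate corners (+-45,116), slot floor y106 x+-12.5",inv(onplane("wrist",[(217,40),(424,40),(291,64),(350,63.5)],.1225)))
print("base corner (-138,124)",inv(onplane("wrist",[(137,72)],.012)))
C=cloud("wrist"); 
for uv in[(250,60),(390,60),(300,120),(330,220),(250,240)]: print(uv,C[uv[1],uv[0]].round(4))
```

```text
plate corners (+-45,116), slot floor y106 x+-12.5 [[-44.2, 114.0], [43.3, 114.0], [-13.0, 104.2], [12.1, 104.4]]
base corner (-138,124) [[-135.0, 122.4]]
(250, 60) [0.5594 0.2407 0.1219]
(390, 60) [0.6193 0.247  0.1207]
(300, 120) [0.5829 0.2181 0.1217]
(330, 220) [0.601  0.1742 0.1218]
(250, 240) [0.5636 0.1607 0.1226]
```

>>> apply_moves(
  commands=[
    [0,0,0,-0.3,0],
    [0,0,0,-0.25,0],
    [0,0,0,-0.1,0],
    [0,0,0,0,0],
    [0,0,0,0,0],
    [0,0,0,0,0],
  ],
)

```text
clock: 39.8
position: [0.6001, 0.1381, 0.0871]
ee_rot: [2.106, 2.331, 0.001]
force: [-0.6, -0.6, -3.1]
width: 0.168
gripper_force: 60.0
```

Run:
```python
from h import *
im=grab("wrist"); s=observe(); print(s["position"],s["force"],s["width"])
b=grab("scene"); a=im[20:150,200:440]
a=cv2.resize(a,None,fx=2,fy=2); b=cv2.resize(b[140:290,200:420],None,fx=2.18,fy=2.0)
save("w11.png",np.vstack([a,b[:, :480]]))
```

```text
[0.60003059 0.13819944 0.0870675 ] [ 0.47386097 -0.46726475 -2.74200552] 0.16681508186952013
```

View pics/w11.png

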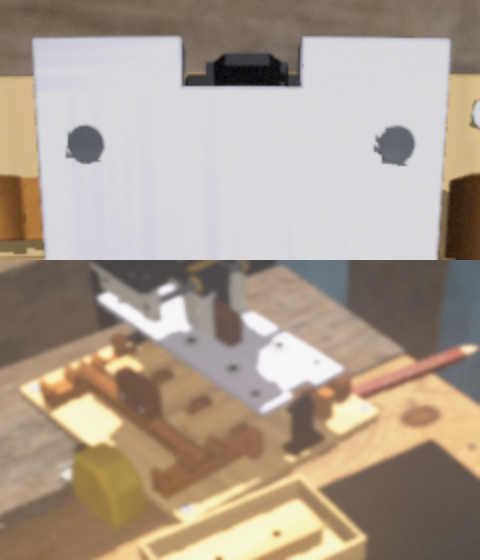

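The hook head (u≈247) sits inside the slot (183–301), about 1 mm to +x of its middle. I'll press down straight.

>>> apply_moves(
  commands=[
    [0,0.01,0.001,-0.1,0],
    [0,0,0,-0.1,0],
    [0,0,0,-0.1,0],
    [0,0,0,-0.08,0],
    [0,0,0,0,0],
  ],
)

```text
clock: 40.52
position: [0.6012, 0.1385, 0.0637]
ee_rot: [2.105, 2.331, 0.002]
force: [4.2, 1.1, -5.0]
width: 0.17
gripper_force: 60.0
```

>>> apply_moves(
  commands=[
    [0,0,0,-0.08,0],
    [0,0,0,-0.06,0],
    [0,0,0,-0.03,0],
    [0,0,0,0,0],
    [0,0,0,0,0],
  ],
)

```text
clock: 41.15
position: [0.5998, 0.1378, 0.0541]
ee_rot: [-2.106, -2.331, 0.001]
force: [-2.5, -1.1, 7.0]
width: 0.168
gripper_force: 60.0
```

>>> apply_moves(
  commands=[
    [0,0,0,-0.03,0],
    [0,0,0,-0.03,0],
    [0,0,0,0,0],
  ],
)

```text
clock: 41.52
position: [0.5999, 0.1378, 0.0539]
ee_rot: [-2.105, -2.329, -0.002]
force: [-17.4, -2.1, 47.8]
width: 0.168
gripper_force: 60.0
```

Run:
```python
from h import *
im=grab("wrist"); s=observe(); print(s["position"],s["force"],s["width"])
C=cloud("wrist"); L=load("wrist")
for uv in [(u,v) for u in(230,320,400) for v in(80,110,150,200)]: print(uv,C[uv[1],uv[0]].round(4),end=";")
b=grab("side"); a=cv2.resize(im[20:170,200:440],None,fx=2,fy=2); b=cv2.resize(b[240:345,215:375],None,fx=3,fy=2.8)
save("w12.png",np.vstack([a,b]))
```

```text
[0.59989855 0.13784465 0.05391652] [-18.4160951   -0.90089145  47.84299524] 0.17053913895421044
(230, 80) [0.5507 0.232  0.0494];(230, 110) [0.551  0.2196 0.0483];(230, 150) [0.5521 0.2022 0.0501];(230, 200) [0.5527 0.1792 0.0491];(320, 80) [0.5897 0.2356 0.0498];(320, 110) [0.5909 0.2233 0.0492];(320, 150) [0.5926 0.2062 0.05  ];(320, 200) [0.5949 0.1834 0.049 ];(400, 80) [0.6243 0.2394 0.0489];(400, 110) [0.6262 0.2271 0.0487];(400, 150) [0.6287 0.2099 0.0495];(400, 200) [0.6326 0.1871 0.0483];
```

View pics/w12.png

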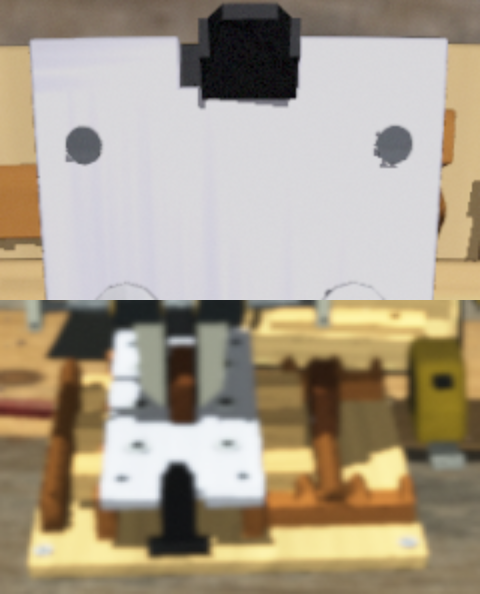

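The plate top reads z≈0.0495 on both sides, and the left hook's nose overlaps the plate at (248,55), so it looks home. I'll relieve the load and release.

>>> apply_moves(
  commands=[
    [0,0,0,0.05,0],
    [40,0,0,0,0],
    [40,0,0,0,0],
    [40,0,0,0,0],
    [40,0,0,0.4,0],
    [40,0,0,0.7,0],
    [40,0,0,0.8,0],
    [40,-0.3,0,1.0,0],
    [40,-0.5,0,0.5,0],
    [40,0,0,0,0],
    [40,0,0,0,0],
  ],
)

```text
clock: 43.0
position: [0.5523, 0.1385, 0.2563]
ee_rot: [-2.105, -2.331, 0.0]
force: [0.4, 0.1, -0.3]
width: 0.401
gripper_force: 0.0
```

Run:
```python
from h import *
im=grab("wrist"); s=observe(); print(s["position"],s["force"],s["width"])
C=cloud("wrist"); L=load("wrist"); m=(abs(C[...,2]-.05)<.006)&(L["d"]>0)&(abs(C[...,0]-.6)<.07)&(C[...,1]>.0)&(C[...,1]<.27)
P=C[m]; A=np.c_[P[:,:2],np.ones(len(P))]; k=np.linalg.lstsq(A,P[:,2],rcond=None)[0]; print("tilt",k[:2],"z at centre",k@[.6005,.1383,1],m.sum())
b=grab("scene"); a=im[0:300,160:560]; b=cv2.resize(b[140:290,200:420],None,fx=1.818,fy=1.8)
save("w13.png",np.vstack([a,b]))
```

```text
[0.55227619 0.13834684 0.25583123] [ 0.06618458 -0.17791232 -0.20423682] 0.4029353045548533
tilt [-0.0006363  -0.00075976] z at centre 0.049287854502517034 14707
```

View pics/w13.png

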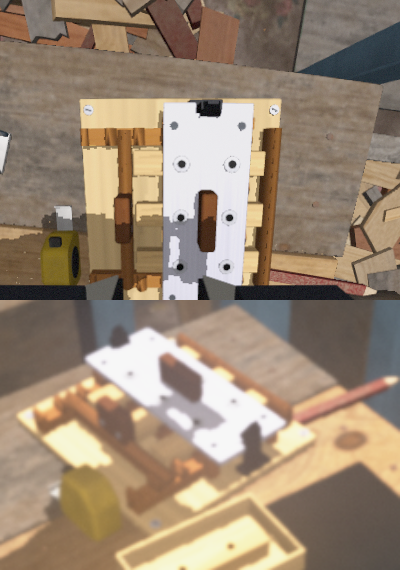

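The plate is level (tilt below 0.001) with its top at 49 mm. Both hooks are over it, the three blanks are in their nests, the bar is in the middle notch and the short piece is in the tray, so I'll hand it in.

```bash
python3 -c "
from cell import arm
print(arm.sign_off())"
```

```text
the job is handed in; nothing more can be done
None
```

The changeover is complete and handed in: the one short piece is in the tray, the stop bar is in the middle notches, all three blanks lie flat in their nests, and the drill plate is home under both hooks; the hand-in gave no verdict.

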